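# Empty the tilting relay pot and dust it out

### The arm

A 6-joint arm with a two-finger parallel gripper is mounted at the origin on the work surface. World frame = base frame: x ahead of the robot, y to its left, z up, the work surface at z = 0. Lengths are in m, angles in rad, forces in N, time in s.
With the tool pointing down it reaches from about 0.35 to 0.8 m from the base axis. Payload 7.3 kg.
Tool frame: the origin (TCP) lies at the very end of the fingers, on their centre line; the grasp point (between the pads) lies robot.grip_point_offset behind it (robot.grip_point_offset is the distance from the TCP to the grasp point, in m); z points along the fingers, y is the line along which they close (so a half turn about z gives the same grasp; the last joint's range is limited). The gripper opens to 85 mm and grips with 20 to 120 N. Pads are 22 mm wide; open, the fingers measure 114 mm over their backs; the gripper's body (76 mm by 85 mm) begins 54 mm behind the grasp point. The pads swing forward as they close: fully open they stand 13 mm farther back than shut.
Start: joints at [1.084, 0.342, 1.524, -0, 1.275, -0.146], TCP at [0.175, 0.495, 0.231] pointing down, gripper open.
Joint ranges: [-2.53, 2.53], [-0.77, 2.02], [0.04, 2.7], [-1, 4.14], [0.28, 2.66], [-3.11, 3.11]. Speed limits (rad/s): [2.57, 2.57, 3.14, 3.14, 3.14, 3.14].

### API

Orientations are given as a unit quaternion [w, x, y, z].
In Python, from workcell import robot gives the robot as it stands.
- The arm moves only by the tool step_arm, never from a script. Its argument "commands" is text: rows parted by semicolons, each of 5 numbers parted by spaces: the finger opening in mm, from 0 to 85.4, then the shift along the tool's x, y, z in units of 80 cm (1.0 is 80 cm), then the turn about the tool's z in units of pi/2 rad (1.0 is pi/2 rad). In form: hand dx dy dz roll; .... A call has 1 to 10 rows; each row shifts and turns the commanded pose from where the row before left it, along the tool's axes as they then stand; what a row does not reach is not made up. A row lasts 1/10 s, in which the tool goes at most 50 mm and 8.59 degrees, less where a joint would pass 70% of its speed; a pose out of reach is approached as far as the arm can. A call with a number of a shift or a turn outside -1 to 1 is refused whole. A call with a gripper value outside its range is refused whole. The fingers move at their own pace and stop on an object; "squeeze" is the grip in N (left out, the last holds). Time passes only in rows, so rows that do not move let the fingers close. It gives the time, the measured TCP pose, the force, the opening and the grip force at its end, in the units of the state.
- robot.get_state(): the state, without advancing time (a new reading comes with each control period).
- robot.camera(name): name is "scene" or "side" or "wrist"; returns the picture (420x560x3 uint8, blue, green, red); there is no depth.
- robot.camera_model(name): a dict with "mtx" (3x3 intrinsics, pixels), "position" and "rotation" of the camera in the world; the wrist camera has in their place "hand_eye" (4x4, takes a point from camera to tool coordinates, whose origin is the TCP and whose axes are the flange's). Camera axes: x right, y down, z forward; pixel columns grow to the right and rows downward; lengths in m; the calibration is good to about 2 mm. A picture is of the moment at which its call begins: read the wrist's pose just before it. camera_model takes no time and is no camera call.
- robot.job_done(): hands the job in; it is judged then, once.
Trained networks look in the newest picture that a camera, given by its name, has taken for a name from the list of things; names that differ only in an ending like _2 or _b are one class to them, and where a whole thing is asked for, a point or a joint stands for the part that bears it (a point fixed in the world has none). Each returns a list of dicts, best first, with "conf" (0 to 1); they miss things now and then, are a little off and sometimes report something else, mostly with a low value. They report only what shows in the picture. A call takes as long as a camera call. They do not tell look-alikes from the thing itself.
- robot.boxes_of(camera, thing): "bbox" ([left, top, right, bottom] in pixels, round what is visible of it).
- robot.cut_out(camera, thing): "region" (420x560 bool, what is visible of it) and "bbox" ([left, top, right, bottom] in pixels, round what is visible of it).
The state is a dict: "time": time; "joint_pos": joint angles; "joint_velocities": joint speeds; "joint_efforts": joint torques, N m; "position": TCP position; "orientation": TCP orientation; "force": force on the tool from outside, world axes, zero at the start; "moment": the same for the moment, N m; "opening": opening from 0.0 (shut) to 1.0 (fully open); "gripper_force": force on a finger pad.
Only numpy, scipy, OpenCV 4.12 (cv2) and the standard library are available. Lean on these libraries where they do the work, as an engineer would, in place of code of your own. Each camera call takes 0.05 s, during which the arm holds its last target. There are 200 camera calls.

### The job

Empty all six blue relays out of the tilting steel pot into the black tray by swinging its red-knobbed handle over, then swing the pot back fully upright. Then press the red cap of the air duster can right down for a moment to blow out the empty pot, and let it spring back up. Leave the amber jar and the flat aluminium module that stand close by where they are.

Things in the scene. Friction and masses are not known exactly. Their poses are not given: they have to be found in the camera images.
- stand: fixed aluminium stand of the pot. Origin on the table straight below the hinge, midway between its two side arms; x axis along the level hinge (the handle is at the -x end, nearer the robot), y axis towards where the pot pours, z up. Two uprights (12 x 30 mm, 170 mm tall) at x = +-70, y = -70 mm carry level arms forward to the hinge; foot 190 x 60 x 12 mm at y = -75 mm
- pot_pivot (a point): point on the hinge axis at the pot's centre plane, fixed, 150 mm above the stand's origin
- pot (a joint): tilt of the pot, rad: 0 = upright (a stop), grows as it tips towards the stand's +y, 2.15 = fully tipped (a stop). Stiff hinge: it stays where it is left (0.2 to 0.3 N m to move it). Round steel pot, 106 mm wide at the mouth, 72 at the foot, 88 tall, wall 4; upright, its axis is at stand y = -25 mm, its foot 88 mm and its rim 176 mm above the table
- pot_knob (a point): centre of the red ball knob (diameter 26 mm) on the pot's handle, a steel rod of diameter 12 mm fixed to the pot, in the plane stand x = -105 mm, 110 mm from hinge axis to knob centre. It leans 1.075 rad from vertical to the stand's -y when upright and 1.075 rad to +y when fully tipped, passing over the top: knob 202 mm above the table at both ends, 260 at mid swing
- tray: loose open black tray standing in front of the stand, partly under the pot, 220 (x) x 190 (y) x 50 mm tall, wall 5 mm; origin under its centre, about 65 mm from the stand's origin along the stand's y
- relay0: one of six blue relays, 19 x 16 x 15 mm, 14 g, at first in the pot; origin at the centre of its underside
- relay1: one of six blue relays, 19 x 16 x 15 mm, 14 g, at first in the pot; origin at the centre of its underside
- relay2: one of six blue relays, 19 x 16 x 15 mm, 14 g, at first in the pot; origin at the centre of its underside
- relay3: one of six blue relays, 19 x 16 x 15 mm, 14 g, at first in the pot; origin at the centre of its underside
- relay4: one of six blue relays, 19 x 16 x 15 mm, 14 g, at first in the pot; origin at the centre of its underside
- relay5: one of six blue relays, 19 x 16 x 15 mm, 14 g, at first in the pot; origin at the centre of its underside
- can: fixed white and blue air duster can, diameter 52 mm, in a low round foot of 80 mm diameter, about 180 mm from the stand's origin on its -y side; origin under its centre. A thin red straw (look only) points from the cap to the pot
- can_cap (a joint): travel of the can's red cap, m: 0 = up, 0.006 = right down; sprung, about 2 N to start and 5.5 N right down
- cap_top (a point): centre of the flat top of the red cap (diameter 28 mm), 166 mm above the table when up; press it straight down here
- jar: bystander: amber jar with black lid, diameter 48, 65 mm tall; origin under its centre
- board: bystander: aluminium module 130 x 100 mm, 26 mm tall at its highest; origin under its centre
Things that resemble listed ones, but are neither listed nor needed, are in the scene too. What is shaped like the can but green, pink or turquoise is not meant.

How it is judged:
By the outcome, as a careful person would: the job done as asked, in the order asked, and still so for the second after the job is handed in, with the robot touching nothing.
It also fails if it takes over 67 s, if anything falls off the work surface, if the arm or the gripper's body presses on something with over 40 N, if the wrist force passes 120 N, or if a joint passes its speed limit or range.

## Working session

There is one attempt and no reset: what is moved stays moved. The work goes in short steps, Python scripts to look and compute and a tool call to move; the robot and the scene stay as the last step left them, time stands still between calls to the robot, and variables do not carry over. Pictures are saved under pics/ and viewed, at most 10 in all, crops included, and the job is handed in when it is done.

Besides the shell and the picture viewer there is one more tool, called after ">>>" as name(argument=value, ...) on one line, values as JSON. step_arm: Moves the arm, as the interface text tells. Shifts and turns lie within -1 to 1; 1 stands for 80 cm of shift or pi/2 rad of turn. Its arguments: {"type":"object","properties":{"commands":{"type":"string"},"squeeze":{"type":"number"}},"required":["commands"]}

```bash
mkdir -p pics; ls
cat > h.py <<'E'
from workcell import robot
import numpy as np, cv2
from scipy.spatial.transform import Rotation as R
def q2R(q): return R.from_quat([q[1],q[2],q[3],q[0]]).as_matrix()
def cam(name):
    m=robot.camera_model(name); K=np.array(m["mtx"])
    if "hand_eye" in m:
        s=robot.get_state(); T=np.eye(4); T[:3,:3]=q2R(s["orientation"]); T[:3,3]=s["position"]
        T=T@np.array(m["hand_eye"]); return K,T[:3,:3],T[:3,3]
    r=np.array(m["rotation"]); 
    return K,(r if r.shape==(3,3) else q2R(r)),np.array(m["position"])
def ray(c,p):
    K,r,t=c; d=r@np.linalg.solve(K,[p[0],p[1],1.]); return t,d/np.linalg.norm(d)
def onz(c,p,z):
    t,d=ray(c,p); return t+d*(z-t[2])/d[2]
def proj(c,P):
    K,r,t=c; v=K@(r.T@(np.array(P)-t)); return v[:2]/v[2]
def tri(obs):
    A=np.zeros((3,3));b=np.zeros(3)
    for c,p in obs:
        t,d=ray(c,p);M=np.eye(3)-np.outer(d,d);A+=M;b+=M@t
    X=np.linalg.solve(A,b); return X,[np.linalg.norm(proj(c,X)-p) for c,p in obs]
E
python3 - <<'E'
from h import *
np.set_printoptions(precision=3,suppress=True)
for n in ("scene","side"):
    im=robot.camera(n); cv2.imwrite(f"pics/{n}0.png",im)
    c=cam(n); print(n,c[2],c[1][:,2])
    for t in ("pot_knob","can_cap","can","jar","board","tray","pot","stand","relay0"):
        print(t,[(round(o["conf"],2),[int(v) for v in o["bbox"]]) for o in robot.boxes_of(n,t)][:5])
s=robot.get_state();print(s["time"],s["position"],s["orientation"],robot.grip_point_offset)
E
```

```text
pics
scene [1.487 0.579 0.961] [-0.672 -0.422 -0.608]
pot_knob [(0.56, [273, 157, 318, 232])]
can_cap [(0.73, [231, 183, 261, 197]), (0.66, [200, 148, 227, 154]), (0.58, [191, 207, 223, 218]), (0.49, [109, 188, 128, 199])]
can [(0.92, [196, 145, 225, 198]), (0.84, [168, 176, 194, 229]), (0.82, [229, 186, 253, 243]), (0.71, [187, 206, 212, 261]), (0.68, [276, 157, 319, 234])]
jar [(0.62, [233, 187, 259, 195]), (0.18, [266, 217, 371, 300])]
board [(0.87, [362, 265, 414, 311])]
tray [(0.92, [268, 216, 368, 300])]
pot [(0.55, [274, 158, 318, 234])]
stand [(0.7, [251, 158, 319, 265])]
relay0 []
side [-0.03  -0.314  1.026] [ 0.549  0.266 -0.792]
pot_knob [(0.69, [209, 178, 268, 241])]
can_cap [(0.86, [361, 282, 396, 311]), (0.8, [282, 198, 324, 225]), (0.64, [359, 206, 402, 238]), (0.57, [329, 170, 357, 188]), (0.56, [210, 172, 294, 280])]
can [(0.87, [282, 195, 327, 271]), (0.78, [350, 272, 398, 347]), (0.72, [419, 184, 466, 248]), (0.67, [317, 163, 361, 230]), (0.56, [361, 206, 403, 279])]
jar [(0.72, [296, 295, 317, 324])]
board [(0.78, [119, 173, 174, 225])]
tray [(0.86, [158, 174, 268, 271])]
pot [(0.8, [211, 177, 267, 243]), (0.64, [120, 173, 176, 223])]
stand [(0.95, [212, 168, 292, 279])]
relay0 [(0.67, [284, 199, 322, 224]), (0.56, [245, 205, 255, 209])]
1.0 [0.175 0.495 0.231] [0.    0.17  0.986 0.   ] 0.0187
```

Run:
```python
import cv2,numpy as np
a=cv2.imread("pics/scene0.png")[120:330,90:430];b=cv2.imread("pics/side0.png")[130:360,100:480]
cv2.imwrite("pics/a.png",cv2.resize(a,None,fx=2.3,fy=2.3,interpolation=2));cv2.imwrite("pics/b.png",cv2.resize(b,None,fx=2.1,fy=2.1,interpolation=2))
```

```text
(no output)
```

View pics/a.png

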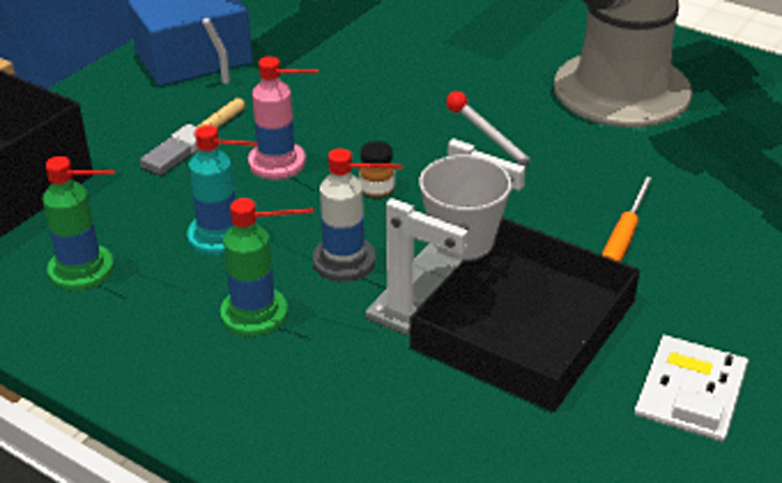

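View pics/b.png

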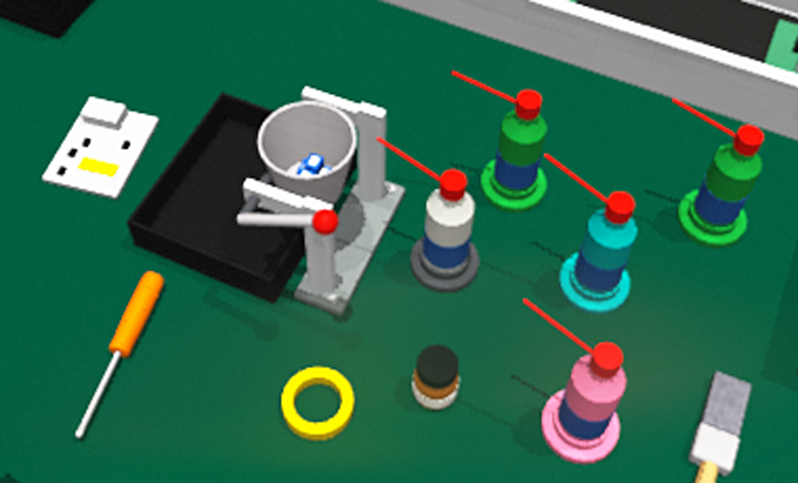

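White/blue can: scene (238,190), side (316,217). Look-alikes to reject (side view): green (351,181) and (456,197), turquoise (395,229), pink (388,301). The only red knob on a handle is at scene (288,164), side (255,235). Six relays are partly visible in the pot.

Run:
```python
from h import *
np.set_printoptions(precision=4,suppress=True)
def red(im):
    h=cv2.cvtColor(im,cv2.COLOR_BGR2HSV); return (((h[...,0]<8)|(h[...,0]>172))&(h[...,1]>170)&(h[...,2]>90)).astype(np.uint8)
g={"scene":((288,164),(238,190)),"side":((255,235),(316,217))}
ob={0:[],1:[]}
for n in g:
    im=cv2.imread(f"pics/{n}0.png"); m=red(im); m2=cv2.morphologyEx(m,cv2.MORPH_OPEN,np.ones((5,5),np.uint8))
    k,l,st,ce=cv2.connectedComponentsWithStats(m2)
    for j,p in enumerate(g[n]):
        i=1+np.argmin(np.linalg.norm(ce[1:]-p,axis=1)); print(n,j,st[i],ce[i]); ob[j].append((cam(n),ce[i]))
for j in ob: print(tri(ob[j]))
# stand: predicted vs. measure rim
K,_=tri(ob[0]); C,_=tri(ob[1])
# search yaw using can direction: pot straight? draw for several yaws
for n in g:
    im=cv2.imread(f"pics/{n}0.png"); print(n,[ (o["conf"],o["bbox"]) for o in robot.cut_out(n,"pot")][:2])
```

```text
scene 0 [285 160   7   8  52] [287.8846 163.5192]
scene 1 [233 185   9  11  93] [237.086  189.7957]
side 0 [250 230  11  11 109] [254.7615 234.9358]
side 1 [310 211  12  14 150] [315.3133 217.3933]
(array([ 0.4524, -0.0336,  0.2027]), [np.float64(0.3360626909080444), np.float64(0.4606474671863363)])
(array([ 0.5803, -0.1173,  0.1554]), [np.float64(0.22278112959286894), np.float64(0.276496682182484)])
scene [(0.75, [274.7, 158.1, 316.7, 236.2])]
side [(0.94, [213.6, 179.2, 271.0, 245.3])]
```

Run:
```python
from h import *
np.set_printoptions(precision=4,suppress=True)
from scipy.optimize import least_squares
c={n:cam(n) for n in("scene","side")}
f=lambda a,n:(90+a[0]/2.3,120+a[1]/2.3) if n=="scene" else (100+a[0]/2.1,130+a[1]/2.1)
X,e=tri([(c["scene"],f((465,179),"scene")),(c["side"],f((307,144),"side"))]);print("rim",X,e)
K=np.array([.4524,-.0336]); v=K-X[:2]; print(np.linalg.norm(v),"exp",np.hypot(105,71.8))
yaw=np.arctan2(v[1],v[0])-np.arctan2(-71.8,-105); print("yaw",np.degrees(yaw))
# refine: knob, rim, far upright top-corner centres by fit
o=[("scene",(287.88,163.52),(-.105,-.0968,.202),3),("side",(254.76,234.94),(-.105,-.0968,.202),3),
("scene",f((465,179),"scene"),(0,-.025,.176),1),("side",f((307,144),"side"),(0,-.025,.176),1)]
def W(p,P): s,q=np.sin(p[2]),np.cos(p[2]); return np.array([p[0]+q*P[0]-s*P[1],p[1]+s*P[0]+q*P[1],P[2]])
r=least_squares(lambda p:np.concatenate([w*(proj(c[n],W(p,P))-u) for n,u,P,w in o]),[X[0],X[1],yaw]);p=r.x
print(p,np.degrees(p[2]),r.fun)
cap=np.array([.5803,-.1173])-p[:2]; R2=np.array([[np.cos(p[2]),np.sin(p[2])],[-np.sin(p[2]),np.cos(p[2])]]);print("can in stand",R2@cap)
out=[]
for n in c:
    im=cv2.resize(cv2.imread(f"pics/{n}0.png"),None,fx=4,fy=4,interpolation=2)
    def pl(Ps,col,cl=False):
        q=[proj(c[n],W(p,P))*4+1.5 for P in Ps]; cv2.polylines(im,[np.round(q).astype(int)],cl,col,1)
    t=np.linspace(0,2*np.pi,40)
    pl([(.053*np.cos(a),-.025+.053*np.sin(a),.176) for a in t],(0,255,255))
    pl([(.036*np.cos(a),-.025+.036*np.sin(a),.088) for a in t],(0,255,255))
    for s in(-1,1): pl([(s*.07+i*.006,-.07+j*.015,.17) for i,j in((-1,-1),(1,-1),(1,1),(-1,1))],(255,0,255),True)
    pl([(i*.095,-.075+j*.03,.012) for i,j in((-1,-1),(1,-1),(1,1),(-1,1))],(255,255,0),True)
    pl([(-.105,0,.15),(-.105,-.0968,.202)],(0,255,0)); pl([(-.1,0,.15),(.1,0,.15)],(255,0,0))
    u=proj(c[n],W(p,(0,-.03,.13)))*4; x,y=int(u[0])-200,int(u[1])-220; out.append(im[y:y+480,x:x+400])
cv2.imwrite("pics/fit.png",np.hstack(out))
```

```text
rim [0.549  0.0394 0.1722] [np.float64(0.533070688238986), np.float64(0.6296824530187837)]
0.12112155796261363 exp 127.20157231732632
yaw 2.721884466793195
[0.5527 0.0674 0.0453] 2.5937707939631522 [-1.3562  0.3349 -0.8241  1.1199 -0.477   0.0808 -0.8692 -2.9843]
can in stand [ 0.0192 -0.1857]
```

View pics/fit.png

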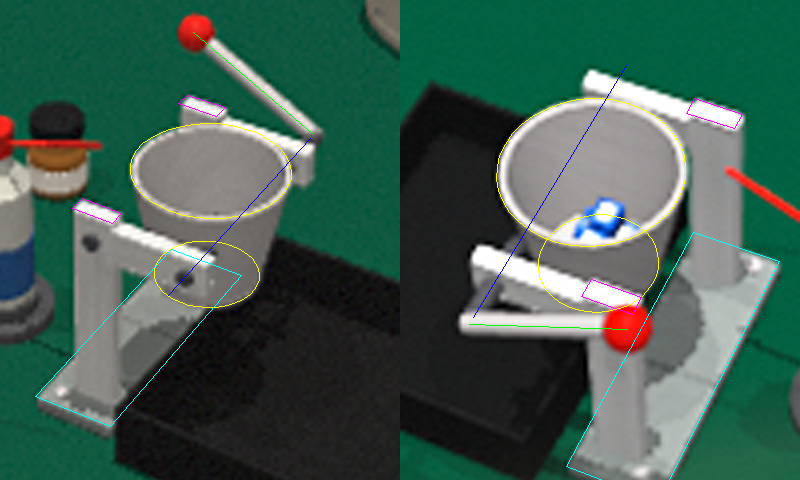

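Fit agrees well: knob at (0.452,-0.034,0.203), stand at (0.553,0.067) with yaw 2.6°, and the can at stand y=-0.186 (about 180 expected). The overlay sits on the rim, uprights and foot. I'll grip the knob with the pads closing along the hinge, so it can turn in the grip. Roll first.

>>> step_arm(commands="85 0 0 -0.005 0.0753; 85 0 0 -0.005 0.0753; 85 0 0 -0.005 0.0753; 85 0 0 -0.005 0.0753; 85 0 0 -0.005 0.0753; 85 0 0 -0.005 0.0753; 85 0 0 -0.005 0.0753; 85 0 0 -0.005 0.0753; 85 0 0 -0.005 0.0753; 85 0 0 -0.005 0.0753", squeeze=40)

```text
time: 2.1
position: [0.1755, 0.4948, 0.2715]
orientation: [0.0, 0.692, 0.722, 0.0]
force: [0.5, -0.6, 0.3]
opening: 1.0
gripper_force: 0.0
```

```bash
cat >> h.py <<'E'
def to(P,yaw=np.radians(2.6)):
    s=robot.get_state(); M=q2R(s["orientation"]); d=M.T@(np.array(P)-s["position"])
    a=np.arctan2(M[1,1],M[0,1]); a=(a-yaw+np.pi/2)%np.pi-np.pi/2
    print("t",round(s["time"],2),"pos",np.round(s["position"],4),"z",np.round(M[:,2],3),"units",np.round(d/.8,4),"roll",round(a/(np.pi/2),4),"F",np.round(s["force"],1))
E
python3 -c "
from h import *
to([.4522,-.0338,.27]);print(robot.get_state()['joint_pos'])"
```

```text
t 2.1 pos [0.1755 0.4948 0.2715] z [ 0.  0. -1.] units [-0.6748  0.3177  0.0019] roll -0.002 F [ 0.5 -0.6  0.3]
[ 1.08399697e+00  3.13473338e-01  1.45310935e+00 -3.05532379e-05
  1.37499219e+00  1.04170742e+00]
```

>>> step_arm(commands="85 -0.0337 0.0159 0 0; 85 -0.0337 0.0159 0 0; 85 -0.0337 0.0159 0 0; 85 -0.0337 0.0159 0 0; 85 -0.0337 0.0159 0 0; 85 -0.0337 0.0159 0 0; 85 -0.0337 0.0159 0 0; 85 -0.0337 0.0159 0 0; 85 -0.0337 0.0159 0 0; 85 -0.0337 0.0159 0 0")

```text
time: 3.1
position: [0.3156, 0.2304, 0.2715]
orientation: [0.0, 0.69, 0.724, 0.0]
force: [0.3, 0.3, 0.0]
opening: 0.994
gripper_force: 0.0
```

>>> step_arm(commands="85 -0.0337 0.0159 0 0; 85 -0.0337 0.0159 0 0; 85 -0.0337 0.0159 0 0; 85 -0.0337 0.0159 0 0; 85 -0.0337 0.0159 0 0; 85 -0.0337 0.0159 0 0; 85 -0.0337 0.0159 0 0; 85 -0.0337 0.0159 0 0; 85 -0.0337 0.0159 0 0; 85 -0.0337 0.0159 0 0; ")

```text
time: 4.1
position: [0.4555, -0.033, 0.2714]
orientation: [0.0, 0.69, 0.724, 0.0]
force: [1.2, -0.1, 0.3]
opening: 0.993
gripper_force: 0.0
```

Run:
```python
from h import *
to([.4522,-.0338,.195])
c=cam("wrist"); im=robot.camera("wrist"); 
for P in([.4522,-.0338,.2025],[.5803,-.1173,.166]): 
    u=proj(c,P); print(u); 
    if abs(u[0])<2000: cv2.drawMarker(im,(int(u[0]),int(u[1])),(0,255,0),0,12,1)
cv2.imwrite("pics/w1.png",im)
```

```text
t 4.1 pos [ 0.4555 -0.033   0.2714] z [ 0.  0. -1.] units [-0.0008 -0.0042  0.0955] roll 0.001 F [ 1.2 -0.1  0.3]
[275.11555758 220.69205732]
[423.21961987 307.37907975]
```

View pics/w1.png

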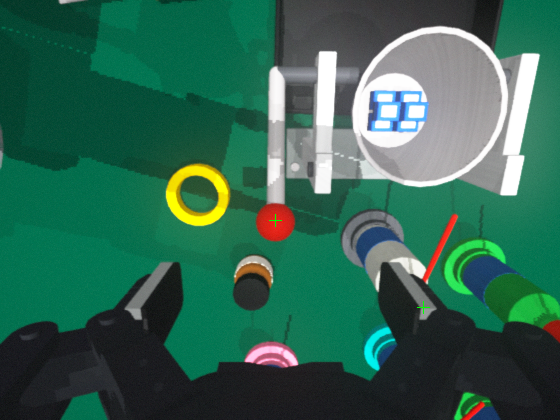

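The knob is at (275,221), exactly where it was predicted, and the rod runs along the tool x axis. Descend and grip.

>>> step_arm(commands="85 -0.0008 -0.0042 0.02 0; 85 0 0 0.025 0; 85 0 0 0.025 0; 85 0 0 0.025 0; 85 0 0 0.0155 0; 40 0 0 0 0; 40 0 0 0 0; 15 0 0 0 0; 15 0 0 0 0; 15 0 0 0 0", squeeze=40)

```text
time: 5.15
position: [0.452, -0.0326, 0.1838]
orientation: [0.001, 0.69, 0.724, 0.0]
force: [-0.5, 1.7, 3.8]
opening: 0.276
gripper_force: 38.9
```

>>> step_arm(commands="15 0 0 0 0; 15 0 0 0 0; 15 0 0 0 0; 15 0 0 0 0")

```text
time: 5.55
position: [0.452, -0.0327, 0.1838]
orientation: [0.001, 0.69, 0.724, 0.0]
force: [-1.6, -0.2, 6.3]
opening: 0.278
gripper_force: 38.9
```

Run:
```python
from h import *
to([.4522,-.0338,.183]); s=robot.get_state(); print(s["opening"]*85.4,s["gripper_force"])
N=30
a=np.linspace(-1.075,1.075,N+1)
x=.11*np.sin(a)/.8; z=-.11*np.cos(a)/.8
for k in range(3): print("; ".join(f"15 {x[i+1]-x[i]:.4f} 0 {z[i+1]-z[i]:.4f} 0" for i in range(10*k,10*k+10)))
```

```text
t 5.55 pos [ 0.452  -0.0327  0.1838] z [ 0.001 -0.    -1.   ] units [-0.0014  0.0002  0.0009] roll 0.0012 F [-1.6 -0.2  6.3]
23.71216157608764 38.916006088256836
15 0.0050 0 -0.0085 0; 15 0.0056 0 -0.0081 0; 15 0.0062 0 -0.0077 0; 15 0.0067 0 -0.0072 0; 15 0.0072 0 -0.0067 0; 15 0.0077 0 -0.0062 0; 15 0.0081 0 -0.0056 0; 15 0.0085 0 -0.0050 0; 15 0.0088 0 -0.0044 0; 15 0.0091 0 -0.0038 0
15 0.0093 0 -0.0031 0; 15 0.0095 0 -0.0024 0; 15 0.0097 0 -0.0018 0; 15 0.0098 0 -0.0011 0; 15 0.0098 0 -0.0004 0; 15 0.0098 0 0.0004 0; 15 0.0098 0 0.0011 0; 15 0.0097 0 0.0018 0; 15 0.0095 0 0.0024 0; 15 0.0093 0 0.0031 0
15 0.0091 0 0.0038 0; 15 0.0088 0 0.0044 0; 15 0.0085 0 0.0050 0; 15 0.0081 0 0.0056 0; 15 0.0077 0 0.0062 0; 15 0.0072 0 0.0067 0; 15 0.0067 0 0.0072 0; 15 0.0062 0 0.0077 0; 15 0.0056 0 0.0081 0; 15 0.0050 0 0.0085 0
```

>>> step_arm(commands="15 0.0050 0 -0.0085 0; 15 0.0056 0 -0.0081 0; 15 0.0062 0 -0.0077 0; 15 0.0067 0 -0.0072 0; 15 0.0072 0 -0.0067 0; 15 0.0077 0 -0.0062 0; 15 0.0081 0 -0.0056 0; 15 0.0085 0 -0.0050 0; 15 0.0088 0 -0.0044 0; 15 0.0091 0 -0.0038 0")

```text
time: 6.55
position: [0.4496, 0.0263, 0.2338]
orientation: [0.001, 0.69, 0.724, 0.001]
force: [7.1, -2.3, -6.9]
opening: 0.276
gripper_force: 39.5
```

>>> step_arm(commands="15 0.0093 0 -0.0031 0; 15 0.0095 0 -0.0024 0; 15 0.0097 0 -0.0018 0; 15 0.0098 0 -0.0011 0; 15 0.0098 0 -0.0004 0; 15 0.0098 0 0.0004 0; 15 0.0098 0 0.0011 0; 15 0.0097 0 0.0018 0; 15 0.0095 0 0.0024 0; 15 0.0093 0 0.0031 0")

```text
time: 7.55
position: [0.4452, 0.1032, 0.2333]
orientation: [-0.0, 0.69, 0.724, 0.0]
force: [-0.6, 0.1, -0.1]
opening: 0.177
gripper_force: 0.0
```

>>> step_arm(commands="15 0.0091 0 0.0038 0; 15 0.0088 0 0.0044 0; 15 0.0085 0 0.0050 0; 15 0.0081 0 0.0056 0; 15 0.0077 0 0.0062 0; 15 0.0072 0 0.0067 0; 15 0.0067 0 0.0072 0; 15 0.0062 0 0.0077 0; 15 0.0056 0 0.0081 0; 15 0.0050 0 0.0085 0")

```text
time: 8.55
position: [0.4425, 0.1612, 0.1823]
orientation: [-0.0, 0.69, 0.724, 0.0]
force: [-0.5, -0.0, -0.1]
opening: 0.177
gripper_force: 0.0
```

>>> step_arm(commands="15 0.001 0 0.002 0; 15 0 0 0 0; 15 0 0 0 0; 15 0 0 0 0; 15 0 0 0 0; 15 0 0 0 0")

```text
time: 9.15
position: [0.4426, 0.1615, 0.1815]
orientation: [0.0, 0.69, 0.724, 0.0]
force: [0.3, -0.1, 0.5]
opening: 0.175
gripper_force: 0.0
```

Run:
```python
from h import *
to([.4436,.1588,.183])
for n in("scene","side"):
    cv2.imwrite(f"pics/{n}1.png",robot.camera(n))
    print(n,[(round(o["conf"],2),np.round(o["bbox"])) for o in robot.boxes_of(n,"relay0")])
a=cv2.imread("pics/scene1.png")[130:330,230:430];b=cv2.imread("pics/side1.png")[130:330,120:320]
cv2.imwrite("pics/c1.png",cv2.resize(np.hstack([a,b]),None,fx=2,fy=2,interpolation=2))
```

```text
t 9.15 pos [0.4426 0.1615 0.1815] z [ 0.  0. -1.] units [-0.0035  0.0011 -0.0019] roll 0.001 F [ 0.3 -0.1  0.5]
scene []
side []
```

View pics/c1.png

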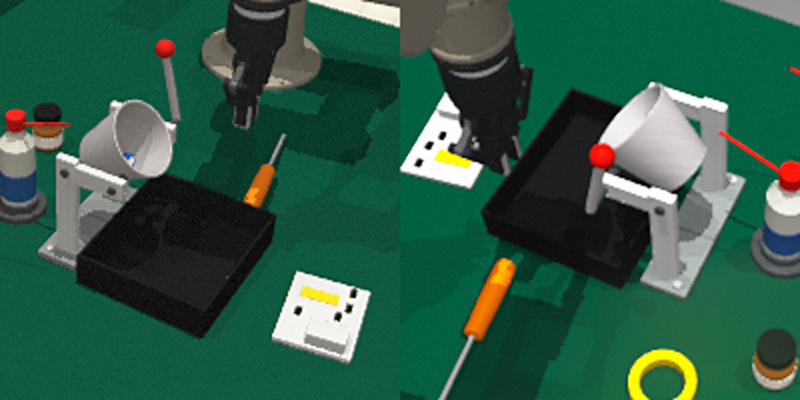

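The grip slipped off near mid-swing: the knob now stands almost vertical, and the relays are still in the pot. I'll measure the knob again, re-grip deeper and harder.

```bash
cat >> h.py <<'E'
def knob(tag,guess):
    ob=[]
    for n in("scene","side"):
        im=cv2.imread(f"pics/{n}{tag}.png"); h=cv2.cvtColor(im,cv2.COLOR_BGR2HSV)
        m=(((h[...,0]<8)|(h[...,0]>172))&(h[...,1]>170)&(h[...,2]>90)).astype(np.uint8)
        m=cv2.morphologyEx(m,cv2.MORPH_OPEN,np.ones((5,5),np.uint8)); k,l,st,ce=cv2.connectedComponentsWithStats(m)
        g=proj(cam(n),guess); i=1+np.argmin(np.linalg.norm(ce[1:]-g,axis=1)); print(n,st[i]); ob.append((cam(n),ce[i]))
    return tri(ob)
E
python3 - <<'E'
from h import *
np.set_printoptions(precision=4,suppress=True)
X,e=knob(1,[.45,.06,.26]);print(X,e)
piv=np.array([.5527-.105,.0674-.105*.0453,.15]); print(piv, np.linalg.norm(X-piv), "ang",np.arctan2(X[1]-piv[1],X[2]-piv[2]))
to([X[0],X[1],.29])
E
```

```text
scene [308 150   9   8  64]
side [215 202  12  12 127]
[0.4491 0.039  0.2573] [np.float64(0.16947395373757687), np.float64(0.22869239064750313)]
[0.4477 0.0626 0.15  ] 0.10988561735922096 ang -0.217245989863516
t 9.35 pos [0.4425 0.1616 0.1813] z [ 0.  0. -1.] units [-0.1535  0.001  -0.1358] roll 0.0011 F [-0.5 -0.2  0.6]
```

>>> step_arm(commands="85 0 0 -0.05 0; 85 0 0 -0.05 0; 85 0 0 -0.05 0; 85 -0.03 0.001 0 0; 85 -0.04 0 0 0; 85 -0.04 0 0 0; 85 -0.0435 0 0 0; 85 0 0 0 0; 85 0 0 0 0", squeeze=90)

```text
time: 10.25
position: [0.4491, 0.0386, 0.3013]
orientation: [-0.0, 0.691, 0.723, 0.0]
force: [0.1, 0.2, -0.8]
opening: 0.992
gripper_force: 0.0
```

Run:
```python
from h import *
to([.4491,.039,.2345])
c=cam("wrist"); im=robot.camera("wrist"); u=proj(c,[.4491,.039,.2573]); print(u)
cv2.imwrite("pics/w2.png",im); h=cv2.cvtColor(im,cv2.COLOR_BGR2HSV)
m=(((h[...,0]<8)|(h[...,0]>172))&(h[...,1]>170)&(h[...,2]>90)).astype(np.uint8)
k,l,st,ce=cv2.connectedComponentsWithStats(cv2.morphologyEx(m,cv2.MORPH_OPEN,np.ones((7,7),np.uint8)));print(st,ce)
```

```text
t 10.25 pos [0.4491 0.0386 0.3013] z [-0.  0. -1.] units [0.0005 0.     0.0835] roll -0.0001 F [ 0.1  0.2 -0.8]
[280.14100204 232.35720898]
[[     0      0    560    420 233663]
 [   260    214     42     42   1417]
 [   386    337     10     13    120]] [[279.43687704 209.27809709]
 [280.52646436 234.78122795]
 [390.29166667 343.05833333]]
```

>>> step_arm(commands="85 -0.0008 0 0.02 0; 85 0 0 0.025 0; 85 0 0 0.025 0; 85 0 0 0.0135 0; 40 0 0 0 0; 40 0 0 0 0; 10 0 0 0 0; 10 0 0 0 0; 10 0 0 0 0; 10 0 0 0 0", squeeze=90)

```text
time: 11.3
position: [0.4494, 0.0382, 0.2356]
orientation: [0.001, 0.69, 0.724, 0.0]
force: [-1.1, 0.0, 5.4]
opening: 0.264
gripper_force: 87.8
```

Run:
```python
from h import *
to([.4491,.039,.2345]); s=robot.get_state(); print(s["opening"]*85.4,s["gripper_force"])
N=20
a=np.linspace(-.217,1.085,N+1)
x=.11*np.sin(a)/.8; z=-.11*np.cos(a)/.8
for k in range(0,N,5): print("; ".join(f"10 {x[i+1]-x[i]:.4f} 0 {z[i+1]-z[i]:.4f} 0" for i in range(k,k+5)))
```

```text
t 11.3 pos [0.4494 0.0382 0.2356] z [ 0.001 -0.    -1.   ] units [ 0.001  -0.0003  0.0013] roll 0.0012 F [-1.1  0.   5.4]
22.583455814295476 87.77668476104736
10 0.0088 0 -0.0016 0; 10 0.0089 0 -0.0011 0; 10 0.0089 0 -0.0005 0; 10 0.0089 0 0.0001 0; 10 0.0089 0 0.0007 0
10 0.0089 0 0.0013 0; 10 0.0088 0 0.0018 0; 10 0.0086 0 0.0024 0; 10 0.0084 0 0.0030 0; 10 0.0082 0 0.0035 0
10 0.0080 0 0.0040 0; 10 0.0077 0 0.0045 0; 10 0.0074 0 0.0050 0; 10 0.0071 0 0.0055 0; 10 0.0067 0 0.0059 0
10 0.0063 0 0.0064 0; 10 0.0059 0 0.0068 0; 10 0.0054 0 0.0071 0; 10 0.0049 0 0.0075 0; 10 0.0044 0 0.0078 0
```

>>> step_arm(commands="40 0 0 0 0; 40 0.001 0 0 0; 40 0 0 0.004 0; 40 0 0 0.005 0; 10 0 0 0 0; 10 0 0 0 0; 10 0 0 0 0; 10 0 0 0 0", squeeze=60)

```text
time: 12.1
position: [0.4493, 0.0392, 0.2269]
orientation: [-0.0, 0.69, 0.724, 0.0]
force: [3.9, 0.1, -6.0]
opening: 0.272
gripper_force: 58.9
```

>>> step_arm(commands="40 0 0 0 0; 40 0 0 0 0; 40 0 0 -0.005 0; 10 0 0 0 0; 10 0 0 0 0; 10 0 0 0 0; 10 0 0 0 0", squeeze=80)

```text
time: 12.8
position: [0.4493, 0.0389, 0.2323]
orientation: [0.001, 0.69, 0.724, 0.0]
force: [-0.8, -1.5, 5.7]
opening: 0.266
gripper_force: 77.9
```

>>> step_arm(commands="10 0.0088 0 -0.0016 0; 10 0.0089 0 -0.0011 0; 10 0.0089 0 -0.0005 0; 10 0.0089 0 0.0001 0; 10 0.0089 0 0.0007 0")

```text
time: 13.3
position: [0.448, 0.074, 0.2344]
orientation: [0.001, 0.691, 0.723, 0.0]
force: [-1.2, -3.7, 6.1]
opening: 0.267
gripper_force: 79.4
```

>>> step_arm(commands="10 0.0089 0 0.0013 0; 10 0.0088 0 0.0018 0; 10 0.0086 0 0.0024 0; 10 0.0084 0 0.0030 0; 10 0.0082 0 0.0035 0")

```text
time: 13.8
position: [0.4456, 0.1094, 0.2232]
orientation: [-0.0, 0.69, 0.724, -0.0]
force: [0.1, -0.5, 0.1]
opening: 0.116
gripper_force: 0.0
```

Slipped again. The ball won't hold well between pads, so I'll push the knob with closed fingers instead. Locate it first.

Run:
```python
from h import *
np.set_printoptions(precision=4,suppress=True)
for n in("scene","side"): cv2.imwrite(f"pics/{n}2.png",robot.camera(n))
X,e=knob(2,[.447,.09,.255]);print(X,e)
piv=np.array([.4477,.0626,.15]); print(np.linalg.norm(X-piv), "ang",np.arctan2(X[1]-piv[1],X[2]-piv[2]))
to(X)
a=cv2.imread("pics/scene2.png")[130:330,230:430];b=cv2.imread("pics/side2.png")[130:330,120:320]
cv2.imwrite("pics/c2.png",cv2.resize(np.hstack([a,b]),None,fx=2,fy=2,interpolation=2))
```

```text
scene [233 185   9  11  93]
side [199 195  12  13 132]
[0.5567 0.0125 0.2002] [np.float64(44.63594451363273), np.float64(53.86373159085668)]
0.13007604842183607 ang -0.7848346873442874
t 13.9 pos [0.4453 0.1096 0.2229] z [-0.002  0.    -1.   ] units [-0.1281  0.1333  0.0281] roll 0.0018 F [-0.5  0.4 -0.5]
```

View pics/c2.png

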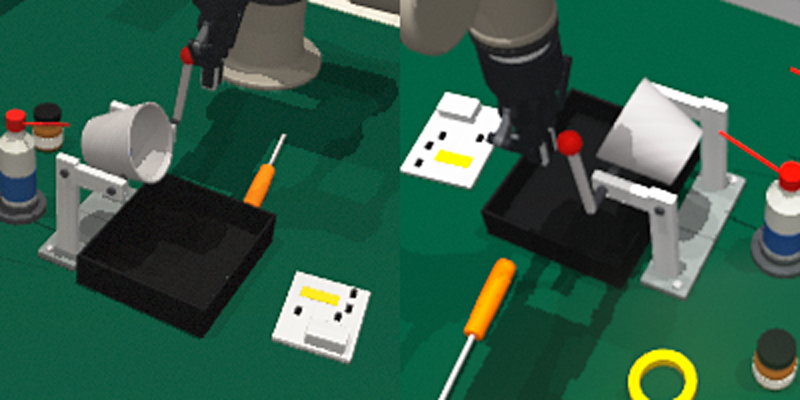

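Run:
```python
from h import *
from scipy.optimize import minimize_scalar
ob=[("scene",(323.5,157)),("side",(204.8,201.3))]
def K(a): y=.11*np.sin(a); return np.array([.4477-.0453*y,.0626+y,.15+.11*np.cos(a)])
for n,u in ob: 
    r=minimize_scalar(lambda a:np.linalg.norm(proj(cam(n),K(a))-u),bounds=(-1,1),method="bounded");print(n,r.x,r.fun,K(r.x))
to([.447,.040,.30])
N=24; a=np.linspace(.17,1.10,N+1); x=.11*np.sin(a)/.8; z=-.11*np.cos(a)/.8
for k in range(0,N,8): print("; ".join(f"0 {x[i+1]-x[i]:.4f} 0 {z[i+1]-z[i]:.4f} 0" for i in range(k,k+8)))
```

```text
scene 0.10157587627125772 0.554320629822785 [0.44719472 0.07375414 0.25943302]
side 0.09708489093547328 0.42166116337574117 [0.44721699 0.07326257 0.25948201]
t 13.9 pos [0.4453 0.1096 0.2229] z [-0.002  0.    -1.   ] units [-0.087  -0.0022 -0.0964] roll 0.0018 F [-0.5  0.4 -0.5]
0 0.0052 0 0.0010 0; 0 0.0052 0 0.0012 0; 0 0.0051 0 0.0014 0; 0 0.0051 0 0.0016 0; 0 0.0050 0 0.0018 0; 0 0.0049 0 0.0020 0; 0 0.0049 0 0.0022 0; 0 0.0048 0 0.0024 0
0 0.0047 0 0.0026 0; 0 0.0046 0 0.0027 0; 0 0.0045 0 0.0029 0; 0 0.0043 0 0.0031 0; 0 0.0042 0 0.0032 0; 0 0.0041 0 0.0034 0; 0 0.0040 0 0.0036 0; 0 0.0038 0 0.0037 0
0 0.0037 0 0.0039 0; 0 0.0035 0 0.0040 0; 0 0.0034 0 0.0041 0; 0 0.0032 0 0.0043 0; 0 0.0030 0 0.0044 0; 0 0.0029 0 0.0045 0; 0 0.0027 0 0.0046 0; 0 0.0025 0 0.0047 0
```

>>> step_arm(commands="0 0 0 -0.05 0; 0 0 0 -0.05 0; 0 -0.04 -0.002 0 0; 0 -0.047 0 0 0; 0 0 0 0.028 0; 0 0 0 0.028 0; 0 0.005 0 0 0; 0 0.005 0 0 0; 0 0.005 0 0 0; 0 0.005 0 0.0005 0", squeeze=40)

```text
time: 14.9
position: [0.4473, 0.0555, 0.2595]
orientation: [0.001, 0.69, 0.724, 0.0]
force: [-0.3, -3.3, 2.0]
opening: 0.006
gripper_force: 1.6
```

>>> step_arm(commands="0 0.0052 0 0.0010 0; 0 0.0052 0 0.0012 0; 0 0.0051 0 0.0014 0; 0 0.0051 0 0.0016 0; 0 0.0050 0 0.0018 0; 0 0.0049 0 0.0020 0; 0 0.0049 0 0.0022 0; 0 0.0048 0 0.0024 0")

```text
time: 15.7
position: [0.445, 0.0878, 0.2472]
orientation: [-0.0, 0.69, 0.724, -0.0]
force: [1.6, -1.9, 2.2]
opening: -0.003
gripper_force: 1.2
```

```bash
cat >> h.py <<'E'
from scipy.optimize import minimize_scalar
def K(a): y=.11*np.sin(a); return np.array([.4477-.0453*y,.0626+y,.15+.11*np.cos(a)])
def angle(tag):
    for n in("scene","side"):
        im=robot.camera(n); cv2.imwrite(f"pics/{n}{tag}.png",im); h=cv2.cvtColor(im,cv2.COLOR_BGR2HSV)
        m=(((h[...,0]<8)|(h[...,0]>172))&(h[...,1]>170)&(h[...,2]>70)).astype(np.uint8)
        m=cv2.morphologyEx(m,cv2.MORPH_OPEN,np.ones((3,3),np.uint8)); k,l,st,ce=cv2.connectedComponentsWithStats(m); c=cam(n)
        r=[(x.fun,x.x,int(st[i][4])) for i in range(1,k) for x in [minimize_scalar(lambda a:np.linalg.norm(proj(c,K(a))-ce[i]),bounds=(-1.2,1.2),method="bounded")]]
        print(n,"fit px, angle, area",np.round(sorted(r)[0],3))
E
python3 -c "
from h import *
angle(3);to(K(.5))"
```

```text
scene fit px, angle, area [ 0.182  0.468 63.   ]
side fit px, angle, area [ 3.813  0.466 18.   ]
t 15.8 pos [0.4449 0.088  0.2471] z [-0.001  0.001 -1.   ] units [0.0341 0.0021 0.0007] roll 0.0015 F [-0.  -0.9 -1. ]
```

Pushing works: angle 0.47, contact gap 24 mm as expected. Continue along the arc.

>>> step_arm(commands="0 0.0047 0.001 0.0024 0; 0 0.0046 0.001 0.0026 0; 0 0.0045 0 0.0029 0; 0 0.0043 0 0.0031 0; 0 0.0042 0 0.0032 0; 0 0.0041 0 0.0034 0; 0 0.0040 0 0.0036 0; 0 0.0038 0 0.0037 0")

```text
time: 16.6
position: [0.4456, 0.1151, 0.2274]
orientation: [0.0, 0.69, 0.724, 0.0]
force: [1.0, -2.7, 1.0]
opening: -0.001
gripper_force: 1.0
```

>>> step_arm(commands="0 0.0037 0 0.0039 0; 0 0.0035 0 0.0040 0; 0 0.0034 0 0.0041 0; 0 0.0032 0 0.0043 0; 0 0.0030 0 0.0044 0; 0 0.0029 0 0.0045 0")

```text
time: 17.2
position: [0.4448, 0.1308, 0.2072]
orientation: [-0.0, 0.69, 0.724, 0.0]
force: [0.7, -1.5, 2.9]
opening: -0.001
gripper_force: 1.0
```

```bash
python3 -c "
from h import *
angle(4);to(K(1.075))"
```

```text
scene fit px, angle, area [ 0.167  1.002 72.   ]
side fit px, angle, area [2.837 1.123 9.   ]
t 17.3 pos [0.4445 0.131  0.2069] z [-0.001  0.    -1.   ] units [0.0355 0.0002 0.0057] roll 0.0013 F [-0.7  0.5 -0.1]
```

>>> step_arm(commands="0 0.0025 0 0.003 0; 0 0.0025 0 0.002 0; 0 0.0015 0 0 0; 0 0.0015 0 0 0")

```text
time: 17.7
position: [0.4443, 0.1352, 0.2027]
orientation: [0.001, 0.69, 0.724, -0.002]
force: [1.8, -11.8, -5.3]
opening: 0.0
gripper_force: 6.0
```

Run:
```python
from h import *
angle(5);to(K(1.075))
for n in("scene","side"): print([(round(o["conf"],2),np.round(o["bbox"])) for o in robot.boxes_of(n,"relay0")])
a=cv2.imread("pics/scene5.png")[130:330,230:430];b=cv2.imread("pics/side5.png")[130:330,120:320]
cv2.imwrite("pics/c3.png",cv2.resize(np.hstack([a,b]),None,fx=2,fy=2,interpolation=2))
```

```text
scene fit px, angle, area [7.000e-03 1.068e+00 7.100e+01]
side fit px, angle, area [2.33  1.195 9.   ]
t 17.8 pos [0.4444 0.1352 0.2026] z [-0.001 -0.004 -1.   ] units [0.0303 0.0001 0.0002] roll 0.0012 F [  2.1 -10.3  -4.6]
[(0.58, array([320., 250., 326., 258.])), (0.44, array([280., 178., 353., 228.])), (0.42, array([309., 257., 320., 265.]))]
[(0.62, array([207., 214., 215., 220.])), (0.54, array([216., 230., 230., 239.])), (0.47, array([194., 206., 202., 213.]))]
```

View pics/c3.png

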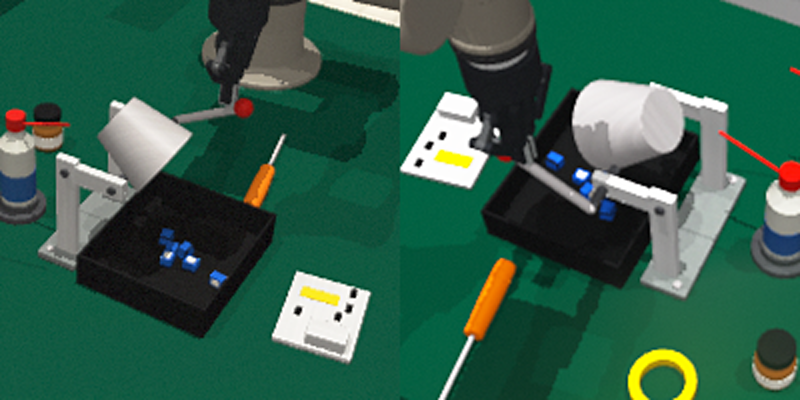

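All six relays are in the tray at crop (167,237), (173,250), (186,247), (168,258), (191,262), (219,279), and the pot is at its stop. Next: go over the knob and push back from the +y side.

>>> step_arm(commands="0 -0.003 0 -0.01 0; 0 0 0 -0.025 0; 0 0 0 -0.025 0; 0 0.04 0 0 0; 0 0.042 0 0 0; 0 0 0 0.03 0; 0 0 0 0.04 0; 0 0 0 0 0")

```text
time: 18.7
position: [0.4391, 0.2002, 0.1925]
orientation: [-0.002, 0.69, 0.724, -0.003]
force: [0.1, 0.7, -0.5]
opening: 0.001
gripper_force: 0.0
```

Run:
```python
from h import *
s=robot.get_state(); a0=1.075
to(K(a0)+[0,.026,-.008])
N=44; a=np.linspace(1.075,-1.075,N+1); x=.11*np.sin(a)/.8; z=-.11*np.cos(a)/.8-.005*np.clip((1.07-a)/1.07,0,1)/.8
for k in range(0,N,10): print("; ".join(f"0 {x[i+1]-x[i]:.4f} 0 {z[i+1]-z[i]:.4f} 0" for i in range(k,min(N,k+10))))
```

```text
t 18.7 pos [0.4391 0.2002 0.1925] z [-0.007 -0.001 -1.   ] units [-0.0188  0.0044 -0.0023] roll 0.0015 F [ 0.1  0.7 -0.5]
0 -0.0033 0 -0.0061 0; 0 -0.0036 0 -0.0059 0; 0 -0.0039 0 -0.0058 0; 0 -0.0042 0 -0.0056 0; 0 -0.0044 0 -0.0054 0; 0 -0.0047 0 -0.0051 0; 0 -0.0049 0 -0.0049 0; 0 -0.0051 0 -0.0047 0; 0 -0.0053 0 -0.0044 0; 0 -0.0055 0 -0.0041 0
0 -0.0057 0 -0.0039 0; 0 -0.0059 0 -0.0036 0; 0 -0.0060 0 -0.0033 0; 0 -0.0061 0 -0.0030 0; 0 -0.0063 0 -0.0027 0; 0 -0.0064 0 -0.0024 0; 0 -0.0065 0 -0.0021 0; 0 -0.0066 0 -0.0018 0; 0 -0.0066 0 -0.0014 0; 0 -0.0067 0 -0.0011 0
0 -0.0067 0 -0.0008 0; 0 -0.0067 0 -0.0004 0; 0 -0.0067 0 0.0002 0; 0 -0.0067 0 0.0005 0; 0 -0.0067 0 0.0008 0; 0 -0.0066 0 0.0011 0; 0 -0.0066 0 0.0015 0; 0 -0.0065 0 0.0018 0; 0 -0.0064 0 0.0021 0; 0 -0.0063 0 0.0024 0
0 -0.0061 0 0.0027 0; 0 -0.0060 0 0.0030 0; 0 -0.0059 0 0.0033 0; 0 -0.0057 0 0.0036 0; 0 -0.0055 0 0.0039 0; 0 -0.0053 0 0.0041 0; 0 -0.0051 0 0.0044 0; 0 -0.0049 0 0.0046 0; 0 -0.0047 0 0.0048 0; 0 -0.0044 0 0.0051 0
0 -0.0042 0 0.0053 0; 0 -0.0039 0 0.0055 0; 0 -0.0036 0 0.0057 0; 0 -0.0033 0 0.0058 0
```

>>> step_arm(commands="0 -0.006 0.0044 -0.002 0; 0 -0.006 0 0 0; 0 -0.006 0 0 0; 0 -0.004 0 0 0")

```text
time: 19.1
position: [0.4464, 0.1821, 0.1981]
orientation: [0.0, 0.691, 0.723, 0.001]
force: [-0.8, 4.3, 0.3]
opening: -0.002
gripper_force: 2.6
```

>>> step_arm(commands="0 -0.0033 0 -0.0061 0; 0 -0.0036 0 -0.0059 0; 0 -0.0039 0 -0.0058 0; 0 -0.0042 0 -0.0056 0; 0 -0.0044 0 -0.0054 0; 0 -0.0047 0 -0.0051 0; 0 -0.0049 0 -0.0049 0; 0 -0.0051 0 -0.0047 0; 0 -0.0053 0 -0.0044 0; 0 -0.0055 0 -0.0041 0")

```text
time: 20.1
position: [0.4476, 0.1476, 0.24]
orientation: [-0.0, 0.69, 0.724, 0.001]
force: [-0.1, 8.3, 7.2]
opening: -0.001
gripper_force: 4.3
```

```bash
python3 -c "
from h import *
angle(6);to(K(.59))"
```

```text
scene fit px, angle, area [ 0.752  0.6   52.   ]
side fit px, angle, area [  0.566   0.573 120.   ]
t 20.2 pos [0.4477 0.1472 0.2402] z [ 0.002  0.002 -1.   ] units [-0.029  -0.0048 -0.0015] roll 0.001 F [-1.2  5.8  5.7]
```

>>> step_arm(commands="0 -0.0057 -0.002 -0.0032 0; 0 -0.0059 -0.001 -0.003 0; 0 -0.0060 0 -0.0028 0; 0 -0.0061 0 -0.0026 0; 0 -0.0063 0 -0.0023 0; 0 -0.0064 0 -0.0020 0; 0 -0.0065 0 -0.0017 0; 0 -0.0066 0 -0.0014 0; 0 -0.0066 0 -0.0012 0; 0 -0.0067 0 -0.0009 0")

```text
time: 21.2
position: [0.4474, 0.0959, 0.2555]
orientation: [-0.0, 0.69, 0.724, -0.0]
force: [-0.2, 2.1, 1.6]
opening: 0.003
gripper_force: 0.8
```

>>> step_arm(commands="0 -0.0067 0 -0.0006 0; 0 -0.0067 0 -0.0004 0; 0 -0.0067 0 0.0002 0; 0 -0.0067 0 0.0005 0; 0 -0.0067 0 0.0008 0; 0 -0.0066 0 0.0011 0; 0 -0.0066 0 0.0015 0; 0 -0.0065 0 0.0018 0; 0 -0.0064 0 0.0021 0; 0 -0.0063 0 0.0024 0")

```text
time: 22.2
position: [0.45, 0.0434, 0.2478]
orientation: [-0.0, 0.69, 0.724, 0.0]
force: [-0.1, 1.7, 0.7]
opening: 0.002
gripper_force: 0.6
```

```bash
python3 -c "
from h import *
angle(7);to(K(-.39))"
```

```text
scene fit px, angle, area [ 0.349 -0.408 55.   ]
side fit px, angle, area [  0.286  -0.41  121.   ]
t 22.3 pos [0.4499 0.0431 0.2477] z [-0.001 -0.    -1.   ] units [-0.0279 -0.0017 -0.0051] roll 0.0008 F [0.5 0.4 0.1]
```

>>> step_arm(commands="0 -0.0061 -0.001 0.0025 0; 0 -0.0060 0 0.0028 0; 0 -0.0059 0 0.0031 0; 0 -0.0057 0 0.0034 0; 0 -0.0055 0 0.0037 0; 0 -0.0053 0 0.0039 0; 0 -0.0051 0 0.0042 0; 0 -0.0049 0 0.0044 0; 0 -0.0047 0 0.0046 0; 0 -0.0044 0 0.0049 0")

```text
time: 23.3
position: [0.4512, 0.0007, 0.2177]
orientation: [0.0, 0.69, 0.724, 0.0]
force: [0.3, 1.1, 0.6]
opening: 0.001
gripper_force: 0.5
```

>>> step_arm(commands="0 -0.0042 0 0.0051 0; 0 -0.0039 0 0.0053 0; 0 -0.0036 0 0.005 0; 0 -0.0015 0 0.002 0")

```text
time: 23.7
position: [0.4517, -0.0098, 0.2036]
orientation: [-0.0, 0.69, 0.724, -0.0]
force: [0.6, 1.2, 0.5]
opening: 0.004
gripper_force: 0.6
```

```bash
python3 -c "
from h import *
angle(8);to(K(-1.075))"
```

```text
scene fit px, angle, area [ 2.200e-02 -1.076e+00  4.900e+01]
side fit px, angle, area [ 1.800e-02 -1.064e+00  1.080e+02]
t 23.8 pos [ 0.4516 -0.0097  0.2038] z [-0.  0. -1.] units [-0.0305 -0.0009  0.0018] roll 0.001 F [-0.5  0.3  0.5]
```

>>> step_arm(commands="0 -0.0015 0 0 0; 0 -0.0015 0 0 0; 0 -0.0015 0 0 0; 0 0 0 0 0")

```text
time: 24.2
position: [0.4516, -0.0115, 0.2039]
orientation: [-0.001, 0.69, 0.724, 0.001]
force: [-0.4, 9.4, -2.0]
opening: -0.001
gripper_force: 4.2
```

>>> step_arm(commands="0 -0.002 0 0 0; 0 -0.002 0 0 0; 0 0 0 0 0")

```text
time: 24.5
position: [0.4516, -0.0122, 0.2038]
orientation: [-0.003, 0.69, 0.724, 0.003]
force: [0.5, 21.3, 0.0]
opening: -0.003
gripper_force: 9.8
```

```bash
python3 -c "
from h import *
angle(9);to([.5803,-.1173,.22])"
```

```text
scene fit px, angle, area [ 0.426 -1.089 42.   ]
side fit px, angle, area [  0.164  -1.071 111.   ]
t 24.6 pos [ 0.4516 -0.0122  0.2038] z [-0.001  0.008 -1.   ] units [-0.1387  0.1545 -0.0214] roll 0.0012 F [ 0.4 21.2  0.7]
```

>>> step_arm(commands="0 0.009 0 0 0; 0 0.004 0 -0.02 0; 0 0 0 -0.03 0; 0 0 0 -0.03 0; 0 -0.03 0.03 0 0; 0 -0.04 0.03 0 0; 0 -0.04 0.03 0 0; 0 -0.04 0.035 0 0; 0 -0.04 0.03 0 0; 0 0 0 0 0")

```text
time: 25.6
position: [0.5844, -0.1563, 0.2665]
orientation: [0.001, 0.691, 0.722, -0.001]
force: [-0.4, -0.0, -0.6]
opening: -0.0
gripper_force: 0.0
```

Run:
```python
from h import *
to([.5803,-.1173,.20])
c=cam("wrist"); im=robot.camera("wrist"); u=proj(c,[.5803,-.1173,.166]); print(u)
h=cv2.cvtColor(im,cv2.COLOR_BGR2HSV)
m=(((h[...,0]<8)|(h[...,0]>172))&(h[...,1]>170)&(h[...,2]>90)).astype(np.uint8)
k,l,st,ce=cv2.connectedComponentsWithStats(cv2.morphologyEx(m,cv2.MORPH_OPEN,np.ones((13,13),np.uint8)));print(st[1:],ce[1:])
for q in ce[1:]: print(onz(c,q,.166))
cv2.drawMarker(im,(int(u[0]),int(u[1])),(0,255,0),0,12,1); cv2.imwrite("pics/w3.png",im)
```

```text
t 25.6 pos [ 0.5844 -0.1563  0.2665] z [-0.    -0.002 -1.   ] units [ 0.0491 -0.0029  0.0831] roll -0.001 F [-0.4 -0.  -0.6]
[276.85561718 154.18109645]
[[  22    0   53   27 1178]
 [ 264  151   28   22  526]
 [ 432  186   43   37 1313]] [[ 50.22920204  11.26655348]
 [277.81749049 161.46958175]
 [453.04950495 203.64889566]]
[ 0.4305762  -0.03186515  0.166     ]
[ 0.58120895 -0.12253591  0.166     ]
[ 0.7142791  -0.14865021  0.166     ]
```

View pics/w3.png

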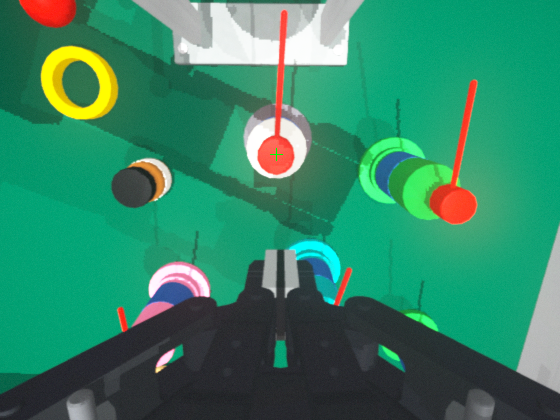

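The wrist view puts the white can's cap at (276,156), on the predicted mark. Move over it and press slowly.

>>> step_arm(commands="0 0.024 -0.0015 0 0; 0 0.0245 -0.0014 0 0; 0 0 0 0 0; 0 0 0 0.04 0; 0 0 0 0.04 0; 0 0 0 0.02 0; 0 0 0 0.015 0; 0 0 0 0.005 0; 0 0 0 0.003 0; 0 0 0 0.003 0")

```text
time: 26.65
position: [0.579, -0.1134, 0.1683]
orientation: [0.001, 0.69, 0.724, 0.0]
force: [0.3, 0.9, 0.5]
opening: 0.001
gripper_force: 0.0
```

>>> step_arm(commands="0 -0.005 0.001 0 0; 0 0 0 0.0025 0; 0 0 0 0.0025 0; 0 0 0 0.0025 0; 0 0 0 0.0025 0")

```text
time: 27.15
position: [0.58, -0.1179, 0.16]
orientation: [0.001, 0.69, 0.724, 0.0]
force: [-0.5, -2.8, 11.4]
opening: -0.002
gripper_force: 6.3
```

>>> step_arm(commands="0 0 0 0.0015 0; 0 0 0 0 0; 0 0 0 0 0; 0 0 0 0 0; 0 0 0 0 0")

```text
time: 27.65
position: [0.5801, -0.1179, 0.16]
orientation: [0.002, 0.69, 0.724, 0.0]
force: [-1.7, -2.0, 12.5]
opening: -0.002
gripper_force: 6.0
```

>>> step_arm(commands="0 0 0 -0.005 0; 0 0 0 -0.01 0; 0 0 0 -0.03 0; 0 0 0 -0.04 0; 0 0 0 -0.04 0; 0 0 0 -0.03 0; 0 -0.04 -0.04 0 0; 0 0 -0.05 0 0; 0 0 -0.05 0 0; 0 0 0 0 0")

```text
time: 28.65
position: [0.4646, -0.1536, 0.2817]
orientation: [-0.002, 0.691, 0.723, -0.001]
force: [-0.5, -0.5, 0.5]
opening: 0.002
gripper_force: 0.0
```

Run:
```python
from h import *
angle(10); to([.58,-.118,.3])
print(knob(10,[.5803,-.1173,.1554]))
a=cv2.imread("pics/scene10.png")[130:330,210:430];b=cv2.imread("pics/side10.png")[130:330,120:340]
cv2.imwrite("pics/c4.png",cv2.resize(np.hstack([a,b]),None,fx=1.8,fy=1.8,interpolation=2))
```

```text
scene fit px, angle, area [ 0.366 -1.077 58.   ]
side fit px, angle, area [  0.257  -1.071 112.   ]
t 28.75 pos [ 0.4685 -0.1542  0.2824] z [ 0.     0.001 -1.   ] units [ 0.0388  0.1413 -0.022 ] roll 0.0007 F [ 1.2 -0.4  0.1]
scene [233 185   9  11  93]
side [346 173  11  13 134]
(array([ 0.64641365, -0.12174666,  0.20620729]), [np.float64(17.793552413870106), np.float64(21.23157782849522)])
```

View pics/c4.png

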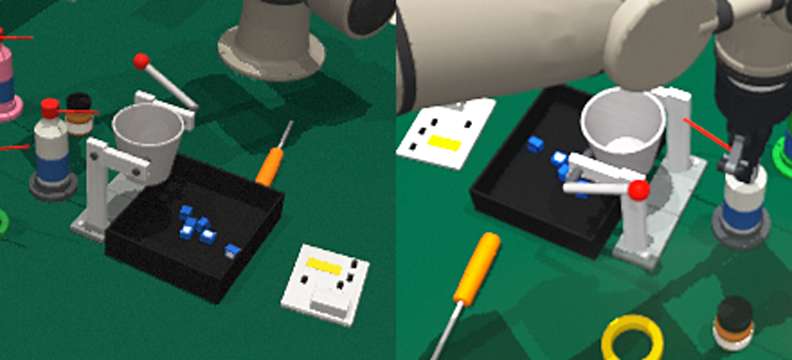

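The pot is upright and empty, and six relays are in the tray. The cap bottomed at z=0.160 with 12.5 N and is back at its original pixels. The jar and module are undisturbed and the robot is clear, so I'm handing in.

```bash
python3 -c "
from workcell import robot
print(robot.job_done())"
```

```text
the job is handed in; nothing more can be done
None
```

Handed in at about 29 s: all six relays are in the tray, the pot is back upright at its stop, the cap was pressed right down and sprang back, and the jar and module were not touched; my grip slipped off the knob twice, so I pushed the handle over and back with closed fingers.

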